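# Draw the hot plate's adapter out from under the stacked well plates

## Task

The hot plate's aluminium adapter is lying at the bottom of the stack of well plates. Take it by its upright fin and draw it straight out under the bar of the steel stop, which holds the stack back, so that the four well plates settle onto the bench still neatly stacked behind the stop; do not touch, lift or topple the stack. Then lay the adapter (do not drop it) flat, centred and square on the white top of the hot plate and let go, leaving the beaker, timer, bottle and tip rack where they are.

Things in the scene. Friction and masses are not known exactly. Their poses are not given: they have to be found in the camera images.
- stop: Fixed steel stop, a low bridge: a bar 8 mm thick (x), 152 mm clear between its posts (y), underside 11 mm and top 24 mm above the bench. Origin on the bench under the bar's middle. x points from the bar to the stack, which stands up to 10 mm behind the bar on its +x side; the adapter is drawn to the free side, -x. Only the lowest well plate is caught by the bar.
- adapter_center (a point): Centre (half-way up) of the blade, 84 (x) x 80 (y) x 8 (z) mm, of the loose aluminium adapter (0.16 kg). It lies on the bench under the stack, square with the stop to 3 degrees, about 51 mm on the stop's +x side. A neck 14 mm wide, 8 mm thick runs under the bar from its -x edge to the fin. x points from fin to blade, z up. It is clear of the bar once this point is 46 mm on the stop's -x side.
- adapter_fin (a point): Centre of the adapter's upright fin, the place to grip: 34 mm long (x), 14 mm thick (y), standing on the neck from 8 to 50 mm above the adapter's underside. This point is 91 mm from adapter_center along -x and 29 mm above the underside. Pinch it from above across its thickness (y). Axes as adapter_center. Drawing takes 3 to 10 N.
- hotplate_top (a point): Centre of the upper face of the fixed hot plate's square white top, 150 x 150 mm, 65 mm above the bench. x points away from the control console, 60 mm deep on the -x side, 40 mm high with knobs up to 50 mm: below the top, so the adapter's fin may overhang it. Lay the adapter with its sides parallel to the top's, the fin to any side.
- well_plate_1: White 24-well plate 85 (x) x 127 (y) x 14 (z) mm, 60 to 130 g, lowest of the loose stack of four. Origin at the centre of its underside, z up. Starts 8 mm above the bench and should settle to 0 mm.
- well_plate_2: White 24-well plate 85 (x) x 127 (y) x 14 (z) mm, 60 to 130 g, second of the loose stack of four. Origin at the centre of its underside, z up. Starts 22 mm above the bench and should settle to 14 mm.
- well_plate_3: White 24-well plate 85 (x) x 127 (y) x 14 (z) mm, 60 to 130 g, third of the loose stack of four. Origin at the centre of its underside, z up. Starts 36 mm above the bench and should settle to 28 mm.
- well_plate_4: White 24-well plate 85 (x) x 127 (y) x 14 (z) mm, 60 to 130 g, top of the loose stack of four. Origin at the centre of its underside, z up. Starts 50 mm above the bench and should settle to 42 mm.
- beaker: Bystander: glass beaker, 52 mm across, 62 mm high; origin at the centre of its underside.
- timer: Bystander: white bench timer, 30 x 75 x 50 mm; origin at the centre of its underside.
- reagent: Bystander: amber bottle, 64 mm across, 140 mm high; origin at the centre of its underside.
- tip_rack: Bystander: grey pipette-tip rack, 85 x 120 x 50 mm; origin at the centre of its underside.
Mind the look-alikes: they are no part of the job. Leave any orange look-alike of the well_plate_3 alone.

How it is judged:
By the outcome, as a careful person would: the job done as asked, in the order asked, and still so for the second after the job is handed in, with the robot touching nothing.
It also fails if it takes over 58 s, if anything falls off the work surface, if the arm or the gripper's body presses on something with over 40 N, if the wrist force passes 120 N, or if a joint passes its speed limit or range.

## Robot

A 6-joint arm with a two-finger parallel gripper is mounted at the origin on the work surface. World frame = base frame: x ahead of the robot, y to its left, z up, the work surface at z = 0. Lengths are in m, angles in rad, forces in N, time in s.
With the tool pointing down it reaches from about 0.425 to 0.95 m from the base axis. Payload 3.5 kg.
Tool frame: the origin (TCP) lies on the centre line of the jaws, within the pads' length; the fingertips stand 11 mm ahead of it and the grasp point (between the pads) lies 8 mm behind it; y points along the fingers, x is the direction in which the jaws open and shut, and the axes are right-handed (so a half turn about y gives the same grasp; the last joint's range is limited). The gripper opens to 85 mm and grips with 20 to 120 N. Pads are 22 mm wide; open, the fingers measure 114 mm over their backs; the gripper's body (76 mm by 85 mm) begins 54 mm behind the grasp point. The pads swing forward as they close: fully open they stand 13 mm farther back than shut.
Start: joints at [-1.424, 0.286, 1.577, -0, 1.279, -0.15], TCP at [0.197, -0.645, 0.242] pointing down, gripper open.
Joint ranges: [-2.77, 2.77], [-0.9, 2.22], [0.21, 2.48], [-1.53, 4.67], [0.24, 2.81], [-2.84, 2.84]. Speed limits (rad/s): [2.79, 2.79, 3.14, 3.14, 3.14, 3.14].

## Interface

Orientations are given as a unit quaternion [x, y, z, w].
In Python, from plant import get_state, read_camera, sign_off gives the robot as it stands.
- The arm moves only by the shell command python3 -m inch 'ROWS' [FORCE]. ROWS is JSON, a list of rows, each an object of numbers: "ax", "ay", "az": the turn, a rotation vector about the tool's x, y, z in rad; "x", "y", "z": the shift along the tool's x, y, z in mm; "hand": the closure, from -1 (fully open) to 1 (shut). In form: [{"ax": .., "ay": .., "az": .., "x": .., "y": .., "z": .., "hand": ..}, ...]. A call has 1 to 5 rows; each row shifts and turns the commanded pose from where the row before left it, along the tool's axes as they then stand; what a row does not reach is not made up. A row lasts 1/12 s, in which the tool goes at most 41.7 mm and 7.16 degrees, less where a joint would pass 70% of its speed; a pose out of reach is approached as far as the arm can. A call with a gripper value outside its range is refused whole. The fingers move at their own pace and stop on an object; FORCE is the grip in N (left out, the last holds). Time passes only in rows, so rows that do not move let the fingers close. It gives the time, the measured TCP pose, the force and the opening at its end, in the units of the state.
- get_state(): the state, without advancing time (a new reading comes with each control period).
- read_camera(name): name is "side" or "top" or "wrist"; returns a dict with "img" (420x560x3 uint8, red, green, blue), "fov_y" (degrees; the focal length in pixels is half the picture's height over the tangent of half this angle, whatever the lens; pixels are square), "cx", "cy" (the principal point, pixels), "distortion" ([k1, k2, p1, p2, k3] as OpenCV has them; the pictures are not rectified), "T" (4x4, takes a point from camera to world coordinates); the wrist camera has in their place "T_tool_cam" (4x4, takes a point from camera to tool coordinates, whose origin is the TCP and whose axes are the tool frame's). Camera axes: x right, y down, z forward; pixel columns grow to the right and rows downward; lengths in m; the calibration is good to about 2 mm. A picture is of the moment at which its call begins: read the wrist's pose just before it. There is no depth.
- sign_off(): hands the job in, once; it reports no verdict.
The state is a dict: "time": time; "qpos": joint angles; "dq": joint speeds; "joint_efforts": joint torques, N m; "eef_pos": TCP position; "tcp_rot": TCP orientation; "contact_force": force on the tool from outside, world axes, zero at the start; "wrist_torque": the same for the moment, N m; "opening": opening from 0.0 (shut) to 1.0 (fully open).
Only numpy, scipy, OpenCV 4.12 (cv2) and the standard library are available. Lean on these libraries where they do the work, as an engineer would, in place of code of your own. Each camera call takes 0.05 s, during which the arm holds its last target. There are 200 camera calls.

## Working session

There is one attempt and no reset: what is moved stays moved. The work goes in short steps, Python scripts to look and compute and a shell command to move; the robot and the scene stay as the last step left them, time stands still between calls to the robot, and variables do not carry over. Pictures are saved under pics/ and viewed, about 8 in all and at most 12, crops included, and the job is handed in when it is done.

```bash
mkdir -p pics; ls
cat > h.py <<'E'
import numpy as np,cv2
from plant import get_state,read_camera
from scipy.spatial.transform import Rotation as R
def cam(n):
    s=get_state(); c=read_camera(n)
    h=c["img"].shape[0]; f=h/2/np.tan(np.radians(c["fov_y"])/2)
    c["K"]=np.array([[f,0,c["cx"]],[0,f,c["cy"]],[0,0,1]]); c["D"]=np.array(c["distortion"],float)
    if "T" not in c:
        T=np.eye(4);T[:3,:3]=R.from_quat(s["tcp_rot"]).as_matrix();T[:3,3]=s["eef_pos"];c["T"]=T@np.array(c["T_tool_cam"])
    c["T"]=np.array(c["T"]); return c
def ray(c,uv):
    p=cv2.undistortPoints(np.array(uv,float).reshape(-1,1,2),c["K"],c["D"]).reshape(-1,2)
    d=np.c_[p,np.ones(len(p))]@c["T"][:3,:3].T
    return c["T"][:3,3],d
def onz(c,uv,z):
    o,d=ray(c,uv); return o+d*((z-o[2])/d[:,2])[:,None]
def proj(c,P):
    Ti=np.linalg.inv(c["T"]); r,_=cv2.Rodrigues(Ti[:3,:3])
    return cv2.projectPoints(np.array(P,float).reshape(-1,1,3),r,Ti[:3,3],c["K"],c["D"])[0].reshape(-1,2)
def save(c,n): cv2.imwrite(n,c["img"][:,:,::-1])
E
python3 - <<'E'
from h import *
import pickle
print(get_state())
for n in ["top","side"]:
    c=cam(n); save(c,f"pics/{n}0.png"); pickle.dump(c,open(n+".pkl","wb")); print(n,c["T"].round(3).tolist(),c["K"][0,0])
E
```

```text
pics
{'time': 0.0, 'qpos': array([-1.42399699e+00,  2.87208319e-01,  1.57820572e+00, -1.28921172e-05,
        1.27857800e+00, -1.50021217e-01]), 'dq': array([ 0.00112813,  0.00111182,  0.00138278, -0.00164967, -0.00152428,
        0.00011596]), 'joint_efforts': array([-2.27990249e-04, -4.05978191e+01, -2.92627519e+01, -1.63206187e-04,
        5.85712987e-03,  1.40582564e-06]), 'eef_pos': array([ 0.19734214, -0.64484056,  0.24090315]), 'tcp_rot': array([-0.56783938,  0.42117127, -0.41996733,  0.56903484]), 'contact_force': array([-0.03128751, -0.43810149, -0.7302784 ]), 'wrist_torque': array([-0.02130521, -0.01611792, -0.02692752]), 'opening': 0.9957946371861932}
top [[0.073, -0.974, 0.214, 0.406], [-0.997, -0.072, 0.013, -0.026], [0.003, -0.214, -0.977, 1.195], [0.0, 0.0, 0.0, 1.0]] 439.2983392047431
side [[0.99, -0.084, 0.114, 0.469], [-0.141, -0.514, 0.846, -1.219], [-0.013, -0.854, -0.521, 0.828], [0.0, 0.0, 0.0, 1.0]] 535.7570442981678
```

View pics/top0.png

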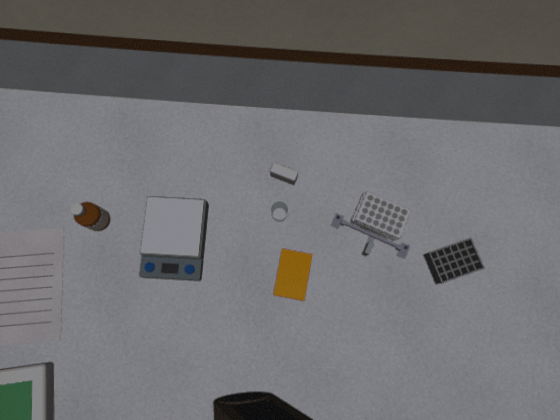

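View pics/side0.png

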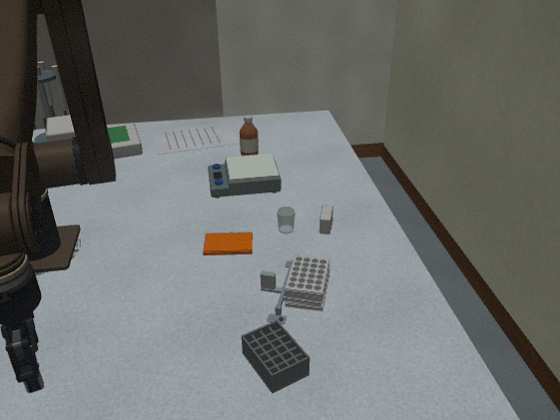

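The top view shows the stack at (380,215), the stop posts at (337,220) and (404,250), the adapter's fin at (367,246), and the hot plate at (173,227) with its console below it. The beaker is at (279,211), the timer at (284,173), the bottle at (92,215) and the tip rack at (453,260). The flat orange look-alike at (293,275) isn't part of the job; the white stack behind the stop is the one meant. One enlarged crop to confirm.

Run:
```python
from h import *
import pickle
t=pickle.load(open("top.pkl","rb")); s=pickle.load(open("side.pkl","rb"))
a=cv2.resize(t["img"][180:270,320:420],None,fx=4,fy=4,interpolation=2)
b=cv2.resize(s["img"][245:335,245:345],None,fx=4,fy=4,interpolation=2)
cv2.imwrite("pics/crop1.png",np.hstack([a,b])[:,:,::-1])
# hot plate white top
g=cv2.cvtColor(t["img"],cv2.COLOR_RGB2GRAY)
roi=np.zeros_like(g);roi[190:265,135:215]=1
m=((g>150)&(roi>0)).astype(np.uint8);print(g[225,173],g[225,120],g[225,204],m.sum())
cs,_=cv2.findContours(m,0,1);c=max(cs,key=cv2.contourArea)
w=onz(t,c.reshape(-1,2),0.065)[:,:2]
r=cv2.minAreaRect(w.astype(np.float32));print(r,cv2.boxPoints(r))
print("posts",onz(t,[[337,220],[404,250]],0.024), "fin",onz(t,[[367,246]],.05),"stack",onz(t,[[380,215]],.064))
print("others",onz(t,[[279,211],[284,173],[293,275],[453,260],[92,215]],.05))
```

```text
138 129 38 0Traceback (most recent call last):
  File "<stdin>", line 11, in <module>
ValueError: max() iterable argument is empty
```

View pics/crop1.png

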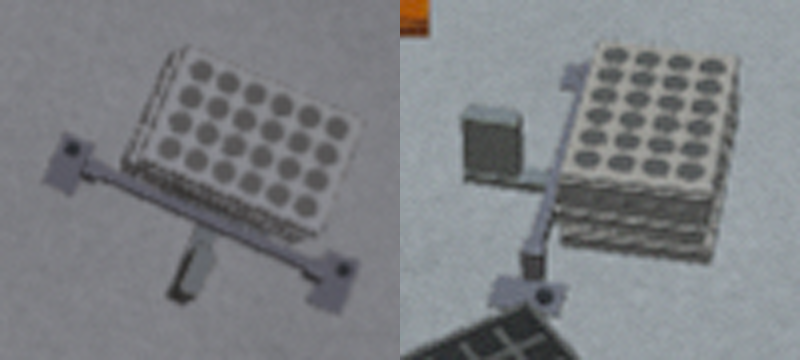

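The crop confirms it: a stack of four white plates behind the bar, with the fin on the free side at top-view px ≈(368,246). Next, coarse positions.

Run:
```python
from h import *
import pickle
t=pickle.load(open("top.pkl","rb")); s=pickle.load(open("side.pkl","rb"))
bar=onz(t,[[341.2,221.2],[401.2,248.7]],0.024);print("bar",bar.round(4))
d=bar[1]-bar[0];print("bar dir deg",np.degrees(np.arctan2(d[1],d[0])),np.linalg.norm(d))
print("fin top",onz(t,[[369,245]],.05),onz(s,[[245+490/4-100,245+108/4]],.05))
print("stack",onz(t,[[380.5,214]],.064))
print("hp",onz(t,[[147,197],[205,199],[199,258],[142,256],[173,227]],.065).round(3))
print("others",onz(t,[[279,211],[284,173],[293,275],[453,260],[92,215]],.05).round(3))
st=get_state();print(R.from_quat(st["tcp_rot"]).as_matrix().round(3).tolist())
print(np.array(cam("wrist")["T_tool_cam"]).round(3).tolist())
```

```text
bar [[ 0.648  -0.1773  0.024 ]
 [ 0.585  -0.3403  0.024 ]]
bar dir deg -111.1653229569957 0.17475384972138158
fin top [[ 0.58447759 -0.24928137  0.05      ]] [[ 0.57985069 -0.24633275  0.05      ]]
stack [[ 0.66664294 -0.27424474  0.064     ]]
hp [[0.667 0.343 0.065]
 [0.673 0.19  0.065]
 [0.517 0.188 0.065]
 [0.511 0.334 0.065]
 [0.592 0.265 0.065]]
others [[ 0.658 -0.007  0.05 ]
 [ 0.765 -0.013  0.05 ]
 [ 0.492 -0.056  0.05 ]
 [ 0.561 -0.467  0.05 ]
 [ 0.611  0.485  0.05 ]]
[[0.292, -0.0, 0.956], [-0.956, 0.002, 0.292], [-0.002, -1.0, 0.0]]
[[1.0, -0.0, 0.0, -0.001], [-0.0, -0.321, 0.947, -0.133], [-0.0, -0.947, -0.321, 0.083], [0.0, 0.0, 0.0, 1.0]]
```

Stop x heads about −21°, and the fin is near (0.582, −0.248). Moving above the fin and turning the tool −38° about vertical.

```bash
python3 -m inch '[{"x":-18,"z":32},{"x":-18,"z":32},{"x":-18,"z":32},{"x":-18,"z":32},{"x":-18,"z":32}]'
python3 -m inch '[{"x":-18,"z":32},{"x":-18,"z":32},{"x":-18,"z":32},{"x":-18,"z":32},{"x":-18,"z":32}]'
python3 -m inch '[{"x":-18,"z":32},{"x":-18,"z":32},{"x":-18,"z":32},{"x":-18,"z":32},{"x":-18,"z":32}]'
python3 -m inch '[{"ay":0.11,"y":14},{"ay":0.11,"y":14},{"ay":0.11,"y":14},{"ay":0.11,"y":14},{"ay":0.11,"y":14}]'
python3 -m inch '[{"ay":0.11,"y":10},{},{}]'
python3 - <<'E'
from h import *
import pickle
c=cam("wrist");save(c,"pics/w1.png");pickle.dump(c,open("w1.pkl","wb"))
print(proj(c,[[.582,-.248,.05]]), c["T"].round(3).tolist())
E
```

```text
[[ -90.53979715 -460.99686925]] [[0.292, -0.906, -0.307, 0.277], [-0.956, -0.277, -0.092, -0.62], [-0.001, 0.32, -0.947, 0.374], [0.0, 0.0, 0.0, 1.0]]validation failed for argument at $[0]...
validation failed for argument at $[0]...
validation failed for argument at $[0]...
validation failed for argument at $[0]...
validation failed for argument at $[0]...
```

View pics/w1.png

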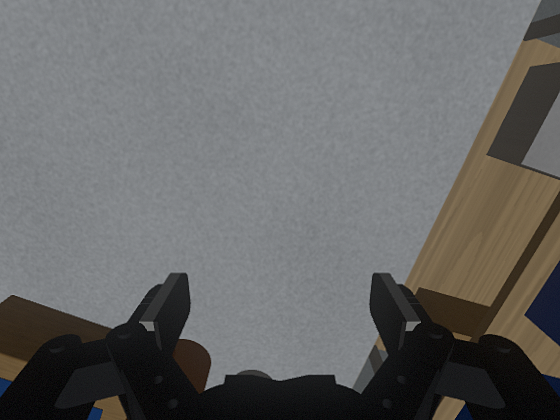

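The call was refused because every key is required, so the arm hasn't moved. This picture only shows the bench from the start pose. Retrying with full rows, one call first.

```bash
python3 -m inch '[{"ax":0,"ay":0,"az":0,"x":-18,"y":0,"z":32,"hand":-1},{"ax":0,"ay":0,"az":0,"x":-18,"y":0,"z":32,"hand":-1},{"ax":0,"ay":0,"az":0,"x":-18,"y":0,"z":32,"hand":-1},{"ax":0,"ay":0,"az":0,"x":-18,"y":0,"z":32,"hand":-1},{"ax":0,"ay":0,"az":0,"x":-18,"y":0,"z":32,"hand":-1}]'
```

```text
time: 0.62
eef_pos: [0.3249, -0.5112, 0.2421]
tcp_rot: [-0.568, 0.421, -0.421, 0.568]
contact_force: [0.4, -0.4, 0.5]
opening: 0.999
```

```bash
python3 -m inch '[{"ax":0,"ay":0,"az":0,"x":-18,"y":0,"z":32,"hand":-1},{"ax":0,"ay":0,"az":0,"x":-18,"y":0,"z":32,"hand":-1},{"ax":0,"ay":0,"az":0,"x":-18,"y":0,"z":32,"hand":-1},{"ax":0,"ay":0,"az":0,"x":-18,"y":0,"z":32,"hand":-1},{"ax":0,"ay":0,"az":0,"x":-18,"y":0,"z":32,"hand":-1}]'
python3 -m inch '[{"ax":0,"ay":0,"az":0,"x":-18,"y":0,"z":32,"hand":-1},{"ax":0,"ay":0,"az":0,"x":-18,"y":0,"z":32,"hand":-1},{"ax":0,"ay":0,"az":0,"x":-18,"y":0,"z":32,"hand":-1},{"ax":0,"ay":0,"az":0,"x":-18,"y":0,"z":32,"hand":-1},{"ax":0,"ay":0,"az":0,"x":-18,"y":0,"z":32,"hand":-1}]'
python3 -m inch '[{"ax":0,"ay":0.11,"az":0,"x":0,"y":14,"z":0,"hand":-1},{"ax":0,"ay":0.11,"az":0,"x":0,"y":14,"z":0,"hand":-1},{"ax":0,"ay":0.11,"az":0,"x":0,"y":14,"z":0,"hand":-1},{"ax":0,"ay":0.11,"az":0,"x":0,"y":14,"z":0,"hand":-1},{"ax":0,"ay":0.11,"az":0,"x":0,"y":14,"z":0,"hand":-1}]'
python3 -m inch '[{"ax":0,"ay":0.11,"az":0,"x":0,"y":10,"z":0,"hand":-1},{"ax":0,"ay":0,"az":0,"x":0,"y":0,"z":0,"hand":-1},{"ax":0,"ay":0,"az":0,"x":0,"y":0,"z":0,"hand":-1}]'
python3 - <<'E'
from h import *
import pickle
c=cam("wrist");save(c,"pics/w2.png");pickle.dump(c,open("w2.pkl","wb"))
print(proj(c,[[.582,-.248,.05]]), c["T"].round(3).tolist())
E
```

```text
time: 1.03
eef_pos: [0.4517, -0.3782, 0.2423]
tcp_rot: [0.568, -0.421, 0.421, -0.568]
contact_force: [0.4, -0.6, -0.4]
opening: 1.001
time: 1.45
eef_pos: [0.5784, -0.2453, 0.2422]
tcp_rot: [0.568, -0.421, 0.42, -0.568]
contact_force: [-0.6, -0.9, -0.0]
opening: 0.998
time: 1.87
eef_pos: [0.5774, -0.2465, 0.1714]
tcp_rot: [-0.432, 0.56, -0.56, 0.431]
contact_force: [-0.9, -0.0, -0.9]
opening: 1.001
time: 2.12
eef_pos: [0.577, -0.2466, 0.1615]
tcp_rot: [-0.403, 0.582, -0.581, 0.402]
contact_force: [0.4, -0.2, 0.5]
opening: 1.005
[[279.95615934 204.67055738]] [[-0.353, -0.886, -0.301, 0.655], [-0.936, 0.334, 0.114, -0.275], [-0.0, 0.322, -0.947, 0.294], [0.0, 0.0, 0.0, 1.0]]
```

View pics/w2.png

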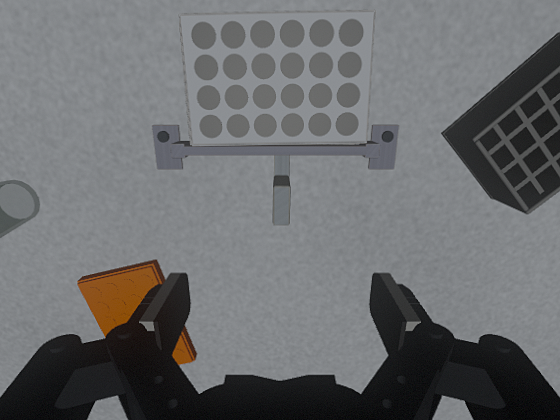

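The wrist view shows the fin top face at cols 273–290, rows 187–224, the bar at row ~150, the posts at (166,147) and (385,147), and the neck at (282,162). The orange look-alike is at the lower left (80–195, 260–362).

Run:
```python
from h import *
import pickle
c=pickle.load(open("w2.pkl","rb"));g=cv2.cvtColor(c["img"],cv2.COLOR_RGB2GRAY)
for r in (192,200,210,218): print(r,g[r,264:300].tolist())
print("col282",g[145:232,282].tolist())
bar=onz(c,[[190,157],[368,156]],0.024)  # near top edge
s=get_state();Rm=R.from_quat(s["tcp_rot"]).as_matrix()
def tool(p): return ((p-s["eef_pos"])@Rm*1000).round(1)
print("bar",bar.round(4),tool(bar))
f=onz(c,[[273.5,187],[290,187],[289.5,223.5],[273,223.5]],.05);print("fin",f.round(4),tool(f),f.mean(0))
m=cv2.inRange(c["img"],(150,60,0),(255,170,80))
h=cv2.convexHull(cv2.findNonZero(m)).reshape(-1,2)
print("orange tool at z=.014",[tool(onz(c,[p],.014))[0][[0,2]].tolist() for p in h[::max(1,len(h)//8)]])
st=onz(c,[[182,14],[374,12],[371,147],[190,147]],.064);print("stack",tool(st))
```

```text
192 [130, 129, 131, 131, 134, 133, 134, 139, 142, 94, 108, 113, 112, 110, 112, 115, 114, 117, 115, 115, 113, 114, 115, 115, 113, 117, 87, 140, 136, 132, 131, 133, 137, 138, 137, 137]
200 [136, 137, 139, 140, 139, 140, 140, 141, 127, 97, 109, 116, 117, 113, 114, 115, 113, 115, 113, 115, 114, 114, 114, 113, 109, 108, 115, 144, 140, 137, 135, 133, 134, 134, 135, 135]
210 [137, 136, 136, 136, 135, 133, 130, 134, 116, 97, 109, 114, 113, 116, 116, 115, 114, 114, 114, 115, 114, 115, 114, 115, 111, 95, 140, 135, 132, 132, 132, 134, 135, 136, 135, 134]
218 [135, 136, 136, 134, 136, 138, 141, 144, 111, 100, 109, 115, 114, 114, 112, 113, 113, 114, 113, 115, 115, 115, 114, 116, 111, 90, 142, 138, 138, 138, 140, 135, 136, 134, 134, 135]
col282 [55, 90, 107, 105, 105, 107, 105, 105, 102, 103, 106, 115, 114, 114, 113, 113, 114, 113, 114, 116, 115, 113, 115, 114, 114, 115, 115, 114, 117, 113, 82, 58, 63, 62, 64, 61, 65, 62, 62, 59, 72, 98, 114, 111, 112, 115, 116, 115, 114, 114, 114, 114, 113, 114, 114, 113, 114, 113, 114, 114, 113, 115, 115, 115, 115, 114, 115, 114, 113, 114, 113, 112, 113, 113, 116, 115, 114, 114, 114, 110, 124, 140, 138, 138, 136, 138, 138]
bar [[ 0.6411 -0.1884  0.024 ]
 [ 0.5885 -0.3305  0.024 ]] [[-77.2 138.6  38.8]
 [ 74.3 138.6  39.6]]
fin [[ 0.5975 -0.2484  0.05  ]
 [ 0.5929 -0.2606  0.05  ]
 [ 0.564  -0.2496  0.05  ]
 [ 0.5688 -0.2369  0.05  ]] [[ -5.8 112.6  19.1]
 [  7.3 112.6  19.1]
 [  7.2 112.6 -11.8]
 [ -6.4 112.6 -11.8]] [ 0.58082178 -0.24888448  0.05      ]
orange tool at z=.014 [[-103.1, -164.3], [-115.1, -193.7], [-191.0, -155.8], [-201.0, -87.4], [-197.7, -86.2], [-184.6, -82.6], [-174.9, -80.3], [-145.3, -73.3], [-144.3, -73.3], [-125.5, -75.5], [-105.5, -154.9]]
stack [[-63.2  98.6 136.6]
 [ 59.2  98.6 137.7]
 [ 64.7  98.6  52.4]
 [-65.3  98.6  52.4]]
```

Fin is at tool x≈0.5, z≈+3.7 mm and square within 1°. Descending 137 mm, then closing.

```bash
python3 -m inch '[{"ax":0,"ay":0,"az":0,"x":0.5,"y":30,"z":3.5,"hand":-1},{"ax":0,"ay":0,"az":0,"x":0,"y":35,"z":0,"hand":-1},{"ax":0,"ay":0,"az":0,"x":0,"y":35,"z":0,"hand":-1},{"ax":0,"ay":0,"az":0,"x":0,"y":25,"z":0,"hand":-1},{"ax":0,"ay":0,"az":0,"x":0,"y":12,"z":0,"hand":-1}]'
python3 -m inch '[{"ax":0,"ay":0,"az":0,"x":0,"y":0,"z":0,"hand":0.5},{"ax":0,"ay":0,"az":0,"x":0,"y":0,"z":0,"hand":0.5},{"ax":0,"ay":0,"az":0,"x":0,"y":0,"z":0,"hand":0.5},{"ax":0,"ay":0,"az":0,"x":0,"y":0,"z":0,"hand":1},{"ax":0,"ay":0,"az":0,"x":0,"y":0,"z":0,"hand":1}]' 80
python3 -m inch '[{"ax":0,"ay":0,"az":0,"x":0,"y":0,"z":0,"hand":1},{"ax":0,"ay":0,"az":0,"x":0,"y":0,"z":0,"hand":1},{"ax":0,"ay":0,"az":0,"x":0,"y":0,"z":0,"hand":1}]' 80
```

```text
time: 2.58
eef_pos: [0.579, -0.2477, 0.0223]
tcp_rot: [-0.403, 0.583, -0.58, 0.401]
contact_force: [-0.5, 0.1, -0.7]
opening: 1.002
time: 3.0
eef_pos: [0.582, -0.2494, 0.0277]
tcp_rot: [0.401, -0.581, 0.583, -0.402]
contact_force: [-0.4, 0.6, -0.9]
opening: 0.298
time: 3.25
eef_pos: [0.5816, -0.2494, 0.0273]
tcp_rot: [0.401, -0.581, 0.583, -0.402]
contact_force: [-1.0, 0.2, 8.1]
opening: 0.151
```

```bash
python3 -m inch '[{"ax":0,"ay":0,"az":0,"x":0,"y":0,"z":0,"hand":1},{"ax":0,"ay":0,"az":0,"x":0,"y":0,"z":0,"hand":1},{"ax":0,"ay":0,"az":0,"x":0,"y":0,"z":0,"hand":1}]' 80
```

```text
time: 3.5
eef_pos: [0.5816, -0.2494, 0.0273]
tcp_rot: [0.401, -0.581, 0.583, -0.402]
contact_force: [-1.2, 0.1, 6.4]
opening: 0.149
```

```bash
python3 -m inch '[{"ax":0,"ay":0,"az":0,"x":0,"y":-0.5,"z":0,"hand":1},{"ax":0,"ay":0,"az":0,"x":0,"y":0,"z":-1,"hand":1},{"ax":0,"ay":0,"az":0,"x":0,"y":0,"z":-2,"hand":1},{"ax":0,"ay":0,"az":0,"x":0,"y":0,"z":-3,"hand":1},{"ax":0,"ay":0,"az":0,"x":0,"y":0,"z":-4,"hand":1}]'
```

```text
time: 3.92
eef_pos: [0.5736, -0.2463, 0.0273]
tcp_rot: [0.4, -0.58, 0.584, -0.403]
contact_force: [6.7, -3.7, 1.6]
opening: 0.153
```

Drawing at ~7.6 N with little vertical load. Continuing.

```bash
python3 -m inch '[{"ax":0,"ay":0,"az":0,"x":0,"y":0,"z":-4,"hand":1},{"ax":0,"ay":0,"az":0,"x":0,"y":0,"z":-4,"hand":1},{"ax":0,"ay":0,"az":0,"x":0,"y":0,"z":-4,"hand":1},{"ax":0,"ay":0,"az":0,"x":0,"y":0,"z":-4,"hand":1},{"ax":0,"ay":0,"az":0,"x":0,"y":0,"z":-4,"hand":1}]'
python3 -m inch '[{"ax":0,"ay":0,"az":0,"x":0,"y":0,"z":-4,"hand":1},{"ax":0,"ay":0,"az":0,"x":0,"y":0,"z":-4,"hand":1},{"ax":0,"ay":0,"az":0,"x":0,"y":0,"z":-4,"hand":1},{"ax":0,"ay":0,"az":0,"x":0,"y":0,"z":-4,"hand":1},{"ax":0,"ay":0,"az":0,"x":0,"y":0,"z":-4,"hand":1}]'
python3 - <<'E'
from h import *
c=cam("wrist");save(c,"pics/w3.png")
E
```

```text
time: 4.33
eef_pos: [0.555, -0.2392, 0.0273]
tcp_rot: [0.4, -0.58, 0.585, -0.403]
contact_force: [7.1, -2.6, 1.4]
opening: 0.153
time: 4.75
eef_pos: [0.5362, -0.2321, 0.0273]
tcp_rot: [0.4, -0.58, 0.584, -0.403]
contact_force: [-0.8, 0.8, 1.1]
opening: 0.154
```

View pics/w3.png

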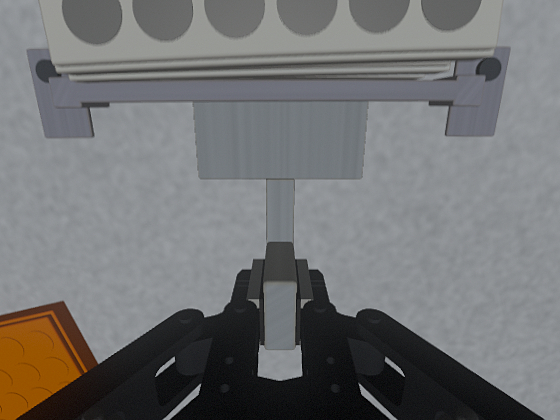

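The blade is sliding out under the bar (front edge at row 178, cols 197–365), square, with the stack against the bar. The draw force dropped as the stack's centre passed the blade's rear edge and its back came down on the bench. Continuing.

```bash
python3 -m inch '[{"ax":0,"ay":0,"az":0,"x":0,"y":0,"z":-4,"hand":1},{"ax":0,"ay":0,"az":0,"x":0,"y":0,"z":-4,"hand":1},{"ax":0,"ay":0,"az":0,"x":0,"y":0,"z":-4,"hand":1},{"ax":0,"ay":0,"az":0,"x":0,"y":0,"z":-4,"hand":1},{"ax":0,"ay":0,"az":0,"x":0,"y":0,"z":-4,"hand":1}]'
python3 -m inch '[{"ax":0,"ay":0,"az":0,"x":0,"y":0,"z":-4,"hand":1},{"ax":0,"ay":0,"az":0,"x":0,"y":0,"z":-4,"hand":1},{"ax":0,"ay":0,"az":0,"x":0,"y":0,"z":-4,"hand":1},{"ax":0,"ay":0,"az":0,"x":0,"y":0,"z":-4,"hand":1},{"ax":0,"ay":0,"az":0,"x":0,"y":0,"z":-4,"hand":1}]'
python3 -m inch '[{"ax":0,"ay":0,"az":0,"x":0,"y":0,"z":-4,"hand":1},{"ax":0,"ay":0,"az":0,"x":0,"y":0,"z":-5,"hand":1},{"ax":0,"ay":0,"az":0,"x":0,"y":0,"z":-5,"hand":1},{"ax":0,"ay":0,"az":0,"x":0,"y":0,"z":-5,"hand":1},{"ax":0,"ay":0,"az":0,"x":0,"y":0,"z":-4,"hand":1}]'
python3 - <<'E'
from h import *
c=cam("wrist");save(c,"pics/w4.png")
E
```

```text
time: 5.22
eef_pos: [0.5171, -0.2248, 0.0273]
tcp_rot: [0.401, -0.58, 0.584, -0.402]
contact_force: [4.7, -2.0, 3.1]
opening: 0.152
time: 5.63
eef_pos: [0.498, -0.2175, 0.0273]
tcp_rot: [0.401, -0.58, 0.584, -0.402]
contact_force: [4.4, -2.5, 5.8]
opening: 0.149
time: 6.05
eef_pos: [0.4763, -0.2093, 0.0273]
tcp_rot: [0.401, -0.58, 0.584, -0.402]
contact_force: [0.4, 0.2, 1.7]
opening: 0.147
```

View pics/w4.png

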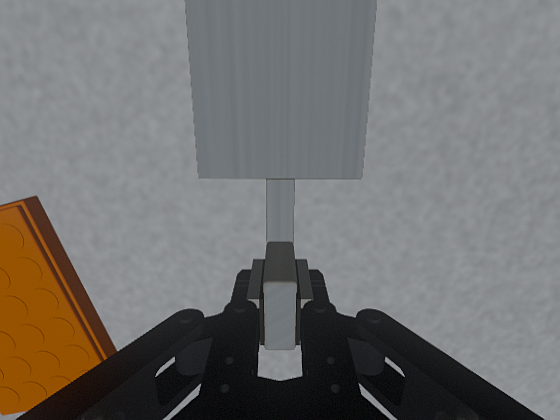

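The adapter is fully clear (drawn 113 mm, rear edge ~19 mm past the bar), square in the grip, and the orange plate hasn't been touched. Lifting.

```bash
python3 -m inch '[{"ax":0,"ay":0,"az":0,"x":0,"y":-6,"z":0,"hand":1},{"ax":0,"ay":0,"az":0,"x":0,"y":-14,"z":0,"hand":1},{"ax":0,"ay":0,"az":0,"x":0,"y":-24,"z":0,"hand":1},{"ax":0,"ay":0,"az":0,"x":0,"y":-30,"z":0,"hand":1},{"ax":0,"ay":0,"az":0,"x":0,"y":-30,"z":0,"hand":1}]' 100
python3 -m inch '[{"ax":0,"ay":0,"az":0,"x":0,"y":-20,"z":0,"hand":1},{"ax":0,"ay":0,"az":0,"x":0,"y":-10,"z":0,"hand":1},{"ax":0,"ay":0,"az":0,"x":0,"y":0,"z":0,"hand":1}]' 100
python3 - <<'E'
from h import *
t=cam("top"); s=cam("side")
a=cv2.resize(t["img"][160:300,270:430],(480,420),interpolation=2)
b=cv2.resize(s["img"][240:345,240:320],(320,420),interpolation=2)
cv2.imwrite("pics/chk.png",np.hstack([a,b])[:,:,::-1])
E
```

```text
time: 6.52
eef_pos: [0.4716, -0.2062, 0.1276]
tcp_rot: [-0.403, 0.585, -0.579, 0.4]
contact_force: [0.4, -0.1, -1.1]
opening: 0.152
time: 6.77
eef_pos: [0.4747, -0.2083, 0.1608]
tcp_rot: [0.402, -0.582, 0.582, -0.402]
contact_force: [0.3, -0.1, -1.7]
opening: 0.148
```

View pics/chk.png

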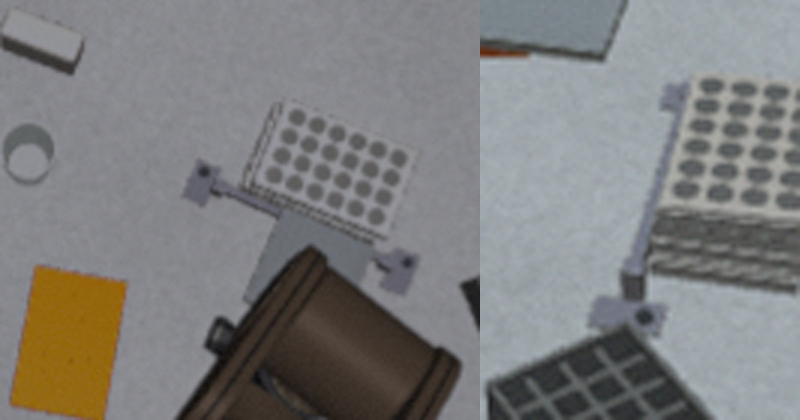

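The stack has settled onto the bench behind the stop, neat, and the adapter is carried level. Turning +24° and travelling to the hot plate.

```bash
python3 -m inch '[{"ax":0,"ay":-0.05,"az":0,"x":0,"y":0,"z":0,"hand":1},{"ax":0,"ay":-0.1,"az":0,"x":0,"y":0,"z":0,"hand":1},{"ax":0,"ay":-0.12,"az":0,"x":0,"y":0,"z":0,"hand":1},{"ax":0,"ay":-0.1,"az":0,"x":0,"y":0,"z":0,"hand":1},{"ax":0,"ay":-0.05,"az":0,"x":0,"y":0,"z":0,"hand":1}]'
python3 -m inch '[{"ax":0,"ay":0,"az":0,"x":-10,"y":0,"z":1,"hand":1},{"ax":0,"ay":0,"az":0,"x":-20,"y":0,"z":2,"hand":1},{"ax":0,"ay":0,"az":0,"x":-30,"y":0,"z":3,"hand":1},{"ax":0,"ay":0,"az":0,"x":-34,"y":0,"z":4,"hand":1},{"ax":0,"ay":0,"az":0,"x":-34,"y":0,"z":4,"hand":1}]'
python3 -m inch '[{"ax":0,"ay":0,"az":0,"x":-34,"y":0,"z":4,"hand":1},{"ax":0,"ay":0,"az":0,"x":-34,"y":0,"z":4,"hand":1},{"ax":0,"ay":0,"az":0,"x":-34,"y":0,"z":4,"hand":1},{"ax":0,"ay":0,"az":0,"x":-34,"y":0,"z":4,"hand":1},{"ax":0,"ay":0,"az":0,"x":-34,"y":0,"z":4,"hand":1}]'
python3 -m inch '[{"ax":0,"ay":0,"az":0,"x":-34,"y":0,"z":4,"hand":1},{"ax":0,"ay":0,"az":0,"x":-34,"y":0,"z":4,"hand":1},{"ax":0,"ay":0,"az":0,"x":-34,"y":0,"z":4,"hand":1},{"ax":0,"ay":0,"az":0,"x":-30,"y":0,"z":3,"hand":1},{"ax":0,"ay":0,"az":0,"x":-20,"y":0,"z":2,"hand":1}]'
python3 -m inch '[{"ax":0,"ay":0,"az":0,"x":-10,"y":0,"z":1,"hand":1},{"ax":0,"ay":0,"az":0,"x":0,"y":0,"z":0,"hand":1},{"ax":0,"ay":0,"az":0,"x":0,"y":0,"z":0,"hand":1}]'
python3 - <<'E'
from h import *
import pickle
c=cam("wrist");save(c,"pics/w5.png");pickle.dump(c,open("w5.pkl","wb"))
E
```

```text
time: 7.28
eef_pos: [0.4731, -0.2073, 0.1564]
tcp_rot: [0.515, -0.487, 0.482, -0.515]
contact_force: [0.6, 0.2, -1.9]
opening: 0.15
time: 7.7
eef_pos: [0.48, -0.0778, 0.1576]
tcp_rot: [0.514, -0.488, 0.485, -0.513]
contact_force: [0.5, 0.3, -1.5]
opening: 0.147
time: 8.12
eef_pos: [0.4899, 0.0933, 0.1577]
tcp_rot: [0.515, -0.487, 0.485, -0.513]
contact_force: [1.0, -0.6, -2.7]
opening: 0.147
time: 8.53
eef_pos: [0.4981, 0.2465, 0.1575]
tcp_rot: [0.515, -0.487, 0.484, -0.513]
contact_force: [0.3, -0.2, -1.9]
opening: 0.149
time: 8.78
eef_pos: [0.4997, 0.2535, 0.1584]
tcp_rot: [0.515, -0.486, 0.485, -0.513]
contact_force: [-0.1, -0.5, -1.6]
opening: 0.15
```

View pics/w5.png

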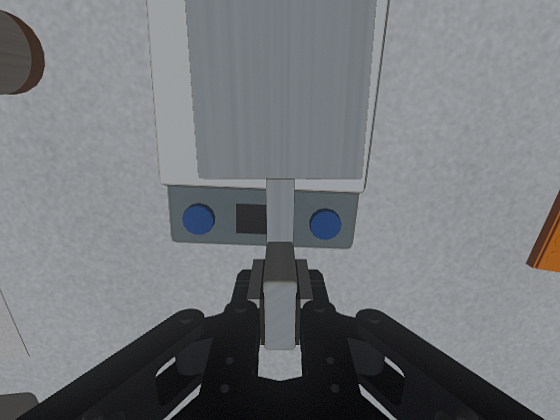

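The hover view shows the hot plate's white top: left edge (148,0)→(162,183), right edge ≈(388,0)→(364,190), front edge ≈ row 184–191. The blade lies right of centre and slightly turned. Measuring both.

```bash
cat > hp.py <<'E'
from h import *
import pickle
c=pickle.load(open("w5.pkl","rb"));im=c["img"].astype(int);g=cv2.cvtColor(c["img"],cv2.COLOR_RGB2GRAY).astype(int)
for r in (20,90,160): print("L",r,list(enumerate(g[r,140:206].tolist(),140))[::1] if 0 else g[r,140:206].tolist()); print("R",r,g[r,355:395].tolist())
for q in (175,185,235,320,350): print("F",q,g[172:198,q].tolist())
E
python3 hp.py
```

```text
L 20 [150, 151, 150, 151, 151, 152, 155, 150, 139, 155, 159, 157, 158, 157, 157, 158, 157, 157, 158, 158, 158, 158, 158, 158, 158, 158, 158, 158, 158, 158, 158, 158, 158, 158, 158, 159, 157, 158, 158, 159, 158, 157, 158, 159, 158, 163, 122, 118, 126, 123, 122, 122, 123, 123, 122, 124, 122, 122, 124, 123, 124, 125, 124, 124, 123, 122]
R 20 [120, 121, 121, 121, 120, 121, 120, 121, 120, 120, 120, 118, 121, 121, 122, 123, 123, 122, 121, 122, 162, 158, 157, 156, 157, 157, 158, 158, 159, 149, 100, 83, 116, 160, 155, 154, 154, 156, 155, 153]
L 90 [154, 154, 152, 149, 150, 152, 151, 152, 151, 151, 150, 149, 135, 145, 157, 159, 158, 157, 157, 157, 157, 158, 157, 158, 158, 157, 158, 158, 157, 158, 158, 157, 158, 158, 157, 157, 158, 158, 157, 158, 158, 157, 157, 157, 157, 157, 159, 157, 157, 158, 160, 143, 121, 122, 123, 122, 122, 122, 123, 122, 122, 123, 122, 122, 124, 125]
R 90 [120, 121, 120, 119, 119, 118, 116, 119, 121, 121, 122, 126, 123, 121, 142, 160, 157, 157, 156, 158, 154, 122, 68, 125, 153, 149, 150, 152, 150, 148, 146, 145, 147, 148, 149, 150, 147, 146, 145, 146]
L 160 [147, 146, 1
[... 460 characters left out ...]
150, 151, 151, 150, 149, 146, 146, 150, 150, 151, 151, 150, 150]
F 175 [156, 157, 157, 157, 158, 156, 157, 157, 158, 158, 156, 157, 133, 67, 83, 93, 95, 93, 93, 95, 93, 93, 93, 92, 91, 94]
F 185 [156, 158, 157, 157, 157, 156, 157, 157, 158, 158, 158, 157, 137, 94, 81, 79, 96, 95, 94, 94, 94, 94, 94, 94, 91, 95]
F 235 [117, 118, 118, 118, 118, 117, 113, 139, 160, 157, 156, 157, 157, 157, 137, 100, 78, 77, 90, 90, 90, 89, 89, 90, 90, 89]
F 320 [122, 122, 123, 123, 123, 121, 106, 128, 161, 157, 156, 156, 156, 157, 157, 156, 157, 155, 125, 64, 78, 86, 92, 90, 89, 91]
F 350 [121, 120, 121, 119, 120, 118, 114, 137, 160, 157, 158, 157, 157, 156, 156, 157, 156, 158, 158, 131, 84, 83, 83, 93, 92, 92]
```

```bash
cat > hp.py <<'E'
from h import *
import pickle
c=pickle.load(open("w5.pkl","rb"));s=get_state();Rm=R.from_quat(s["tcp_rot"]).as_matrix()
def tool(uv,z): return ((onz(c,uv,z)-s["eef_pos"])@Rm*1000)[:,[0,2]]
def an(L,R_,F,z,n):
    l,r,f=tool(L,z),tool(R_,z),tool(F,z)
    pl,pr=[np.polyfit(q[:,1],q[:,0],1) for q in(l,r)];pf=np.polyfit(f[:,0],f[:,1],1)
    a=[np.degrees(np.arctan(v)) for v in(pl[0],pr[0],-pf[0])]
    xm=np.mean([np.polyval(pl,l[:,1].mean()),np.polyval(pr,l[:,1].mean())])
    print(n,"angles L R F",np.round(a,2),"width",np.polyval(pr,l[:,1].mean())-np.polyval(pl,l[:,1].mean()),"mid x",xm,"at z",l[:,1].mean(),"front z at x=0",pf[1])
    return np.mean(a),xm,l[:,1].mean(),pf
A=an([[148.5,20],[153,90],[158.2,160]],[[384.3,20],[375.7,90],[366.7,160]],[[175,184.3],[235,186.5],[320,190],[350,191.4]],.065,"top")
zb=s["eef_pos"][2]-.0273+.008
B=an([[186,20],[191.3,90],[197,160]],[[375,20],[369,90],[364,160]],[[235,179],[320,179],[350,179]],zb,"blade")
def cen(A,h):  # centre: along direction (sin a,cos a) from front-edge/centre-line meeting
    a=np.radians(A[0]);u=np.array([np.sin(a),np.cos(a)]);p=np.array([A[1],A[2]])
    f=np.array([0,A[3][1]]);t=(f-p)@u; return p+(t+h)*u
print("centres top",cen(A,75),"blade",cen(B,42), "pos",s["eef_pos"],Rm.round(3).tolist())
ct=cen(A,75);w=s["eef_pos"]+Rm@np.array([ct[0],0,ct[1]])/1000;print("top world",w)
E
python3 hp.py
```

```text
top angles L R F [2.68 2.33 2.38] width 148.88846972995873 mid x -11.559701936001925 at z 89.73325579942899 front z at x=0 23.47763653892375
blade angles L R F [ 0.01 -0.23 -0.04] width 79.80536610547642 mid x -0.9585110473712355 at z 87.31377040073346 front z at x=0 47.74963080153357
centres top [-11.16003858  99.02688162] blade [-0.96211342 89.74825312] pos [0.49999321 0.25292216 0.15875864] [[0.056, -0.002, 0.998], [-0.998, -0.001, 0.056], [0.001, -1.0, -0.002]]
top world [0.59823763 0.26962092 0.15852322]
```

Widths (149 and 79.8 mm) check out. The correction is turn +0.044 rad, then x −14.5, z +8.7, and down to near contact with another look.

```bash
python3 -m inch '[{"ax":0,"ay":0.044,"az":0,"x":0,"y":0,"z":0,"hand":1},{"ax":0,"ay":0,"az":0,"x":-7.5,"y":0,"z":4.7,"hand":1},{"ax":0,"ay":0,"az":0,"x":-7,"y":0,"z":4,"hand":1},{"ax":0,"ay":0,"az":0,"x":0,"y":15,"z":0,"hand":1},{"ax":0,"ay":0,"az":0,"x":0,"y":20,"z":0,"hand":1}]'
python3 -m inch '[{"ax":0,"ay":0,"az":0,"x":0,"y":14,"z":0,"hand":1},{"ax":0,"ay":0,"az":0,"x":0,"y":6,"z":0,"hand":1},{"ax":0,"ay":0,"az":0,"x":0,"y":0,"z":0,"hand":1},{"ax":0,"ay":0,"az":0,"x":0,"y":0,"z":0,"hand":1}]'
python3 - <<'E'
from h import *
import pickle
c=cam("wrist");save(c,"pics/w6.png");pickle.dump(c,open("w6.pkl","wb"))
s=get_state();print(s["eef_pos"],s["tcp_rot"],s["contact_force"])
g=cv2.cvtColor(c["img"],cv2.COLOR_RGB2GRAY).astype(int)
def ed(v,o,k=18): 
    d=np.abs(np.diff(v)); return [(int(i+o),int(v[i+1]-v[i])) for i in np.where(d>k)[0]]
for r in (20,90,160): print(r,ed(g[r,100:460],100))
for q in (150,185,210,235,320,350,390): print("F",q,ed(g[150:230,q],150))
E
```

```text
time: 9.25
eef_pos: [0.512, 0.2691, 0.1272]
tcp_rot: [-0.501, 0.496, -0.498, 0.505]
contact_force: [0.0, -1.2, -1.8]
opening: 0.145
time: 9.58
eef_pos: [0.5097, 0.2684, 0.105]
tcp_rot: [-0.503, 0.497, -0.497, 0.503]
contact_force: [-0.2, -0.7, -0.2]
opening: 0.146
[0.51017501 0.26852113 0.10580272] [-0.50261813  0.49654558 -0.49709835  0.50369706] [-0.2513801   0.54938288 -1.54357423]
20 [(185, -43), (374, 40)]
90 [(191, -22), (368, 21)]
160 [(196, -28), (363, 33)]
F 150 []
F 185 [(228, -30)]
F 210 [(177, 21), (178, 19), (228, -27)]
F 235 [(178, 28), (179, 19), (228, -26)]
F 320 [(178, 23), (179, 22), (228, -24)]
F 350 [(178, 22), (179, 20), (228, -30)]
F 390 [(228, -32)]
```

View pics/w6.png

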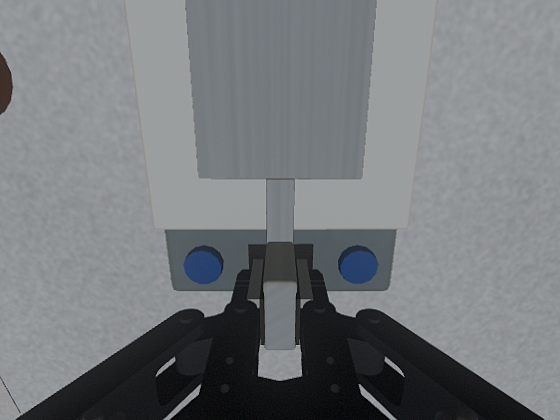

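The view now shows the blade square: white-top front edge at row 228 across, blade front at row 179, side edges ≈(127→155) left and (437→409) right. Checking numerically.

Run:
```python
from h import *
import pickle
c=pickle.load(open("w6.pkl","rb"));g=cv2.cvtColor(c["img"],cv2.COLOR_RGB2GRAY).astype(int)
for r in (20,120,210): print(r,"L",g[r,120:162].tolist(),"\nR",g[r,402:442].tolist())
s=get_state();Rm=R.from_quat(s["tcp_rot"]).as_matrix()
def tool(uv,z): return ((onz(c,uv,z)-s["eef_pos"])@Rm*1000)[:,[0,2]].round(1)
print("front z",tool([[185,228.7],[390,228.7]],.065))
print("bladefront",tool([[235,179],[350,179]],s["eef_pos"][2]-.0193),tool([[185.6,20],[374.5,20],[196.5,160],[363.5,160]],s["eef_pos"][2]-.0193))
print("L/R top",tool([[128,20],[435,20],[152.5,210],[411.5,210]],.065))
```

```text
20 L [146, 146, 147, 147, 147, 144, 142, 149, 158, 158, 157, 157, 157, 157, 158, 157, 158, 157, 157, 157, 157, 157, 158, 157, 158, 157, 157, 158, 156, 159, 156, 157, 158, 156, 157, 158, 157, 157, 157, 157, 158, 158] 
R [157, 158, 157, 158, 157, 156, 157, 156, 157, 157, 157, 158, 157, 158, 157, 157, 157, 156, 158, 157, 158, 157, 157, 158, 158, 157, 158, 157, 158, 157, 158, 156, 148, 145, 152, 152, 151, 150, 148, 149]
120 L [146, 148, 148, 148, 147, 147, 146, 147, 148, 151, 152, 151, 150, 152, 152, 152, 151, 152, 152, 142, 151, 158, 157, 157, 157, 158, 158, 157, 158, 158, 158, 157, 157, 157, 157, 158, 157, 158, 157, 159, 157, 158] 
R [159, 158, 157, 158, 156, 157, 156, 157, 157, 157, 157, 157, 157, 157, 158, 157, 157, 159, 158, 150, 146, 153, 152, 154, 155, 153, 155, 155, 153, 151, 148, 147, 146, 146, 146, 146, 147, 146, 147, 148]
210 L [152, 149, 146, 143, 143, 141, 142, 144, 146, 148, 150, 150, 149, 148, 147, 146, 145, 145, 145, 145, 145, 146, 146, 147, 149, 151, 151, 150, 150, 150, 149, 145, 150, 156, 157, 156, 157, 157, 156, 156, 157, 157] 
R [157, 157, 158, 157, 158, 157, 155, 149, 147, 152, 152, 151, 152, 152, 152, 153, 154, 153, 153, 152, 150, 150, 149, 148, 148, 146, 146, 148, 149, 150, 150, 151, 150, 148, 149, 152, 151, 152, 150, 150]
front z [[-56.   12.9]
 [ 64.3  12.8]]
bladefront [[-22.2  47.6]
 [ 33.8  47.6]] [[-40.1 116.1]
 [ 39.5 116.1]
 [-40.2  56.9]
 [ 39.6  56.8]]
L/R top [[-73.7 121.2]
 [ 74.6 121.2]
 [-73.7  24.4]
 [ 75.5  24.4]]
```

Side-to-side is centred (0.3 mm) and square; the blade sits ~1.7 mm too far forward. Correcting and lowering gently.

```bash
python3 -m inch '[{"ax":0,"ay":0,"az":0,"x":0.3,"y":3,"z":-1.6,"hand":1},{"ax":0,"ay":0,"az":0,"x":0,"y":4,"z":0,"hand":1},{"ax":0,"ay":0,"az":0,"x":0,"y":3,"z":0,"hand":1},{"ax":0,"ay":0,"az":0,"x":0,"y":0,"z":0,"hand":1},{"ax":0,"ay":0,"az":0,"x":0,"y":0,"z":0,"hand":1}]'
python3 -m inch '[{"ax":0,"ay":0,"az":0,"x":0,"y":1,"z":0,"hand":1},{"ax":0,"ay":0,"az":0,"x":0,"y":0.5,"z":0,"hand":1},{"ax":0,"ay":0,"az":0,"x":0,"y":0.5,"z":0,"hand":1},{"ax":0,"ay":0,"az":0,"x":0,"y":0,"z":0,"hand":1},{"ax":0,"ay":0,"az":0,"x":0,"y":0,"z":0,"hand":1}]'
```

```text
time: 10.05
eef_pos: [0.5075, 0.268, 0.0946]
tcp_rot: [0.503, -0.497, 0.497, -0.503]
contact_force: [0.7, -0.7, -2.5]
opening: 0.148
time: 10.47
eef_pos: [0.5077, 0.2681, 0.0929]
tcp_rot: [-0.503, 0.497, -0.497, 0.503]
contact_force: [-0.2, -0.3, -1.1]
opening: 0.152
```

```bash
python3 -m inch '[{"ax":0,"ay":0,"az":0,"x":0,"y":0.5,"z":0,"hand":1},{"ax":0,"ay":0,"az":0,"x":0,"y":0,"z":0,"hand":1},{"ax":0,"ay":0,"az":0,"x":0,"y":0,"z":0,"hand":1}]'
python3 -m inch '[{"ax":0,"ay":0,"az":0,"x":0,"y":0.5,"z":0,"hand":1},{"ax":0,"ay":0,"az":0,"x":0,"y":0,"z":0,"hand":1},{"ax":0,"ay":0,"az":0,"x":0,"y":0,"z":0,"hand":1}]'
```

```text
time: 10.72
eef_pos: [0.5078, 0.2681, 0.0926]
tcp_rot: [-0.503, 0.497, -0.497, 0.503]
contact_force: [-0.1, 0.5, -0.8]
opening: 0.145
time: 10.97
eef_pos: [0.5079, 0.2681, 0.0923]
tcp_rot: [-0.503, 0.497, -0.497, 0.503]
contact_force: [-1.0, 0.1, 2.8]
opening: 0.15
```

Contact at 2.8 N. Releasing.

```bash
python3 -m inch '[{"ax":0,"ay":0,"az":0,"x":0,"y":0,"z":0,"hand":0.5},{"ax":0,"ay":0,"az":0,"x":0,"y":0,"z":0,"hand":0.2},{"ax":0,"ay":0,"az":0,"x":0,"y":0,"z":0,"hand":0.2},{"ax":0,"ay":0,"az":0,"x":0,"y":0,"z":0,"hand":0},{"ax":0,"ay":0,"az":0,"x":0,"y":0,"z":0,"hand":0}]' 20
python3 -m inch '[{"ax":0,"ay":0,"az":0,"x":0,"y":-5,"z":0,"hand":0},{"ax":0,"ay":0,"az":0,"x":0,"y":-15,"z":0,"hand":0},{"ax":0,"ay":0,"az":0,"x":0,"y":-30,"z":0,"hand":0},{"ax":0,"ay":0,"az":0,"x":0,"y":-35,"z":0,"hand":0},{"ax":0,"ay":0,"az":0,"x":0,"y":-35,"z":0,"hand":0}]'
python3 -m inch '[{"ax":0,"ay":0,"az":0,"x":0,"y":-20,"z":-10,"hand":-1},{"ax":0,"ay":0,"az":0,"x":0,"y":0,"z":-20,"hand":-1},{"ax":0,"ay":0,"az":0,"x":0,"y":0,"z":0,"hand":-1},{"ax":0,"ay":0,"az":0,"x":0,"y":0,"z":0,"hand":-1}]'
python3 - <<'E'
from h import *
import pickle
c=cam("wrist");save(c,"pics/w7.png");pickle.dump(c,open("w7.pkl","wb"))
t=cam("top");s=cam("side")
a=cv2.resize(t["img"][140:310,60:500],(440*8//5,170*8//5),interpolation=2)[:272,:704]
b=cv2.resize(s["img"][110:400,190:370],(180*8//5,290*8//5),interpolation=2)
w=cv2.resize(c["img"],(400,300))
o=np.zeros((580,704,3),np.uint8);o[:272]=a;o[272:572,:400]=w;b2=cv2.resize(b,(186,300));o[272:572,410:596]=b2
cv2.imwrite("pics/fin.png",o[:,:,::-1])
E
```

```text
time: 11.38
eef_pos: [0.5077, 0.268, 0.0917]
tcp_rot: [0.503, -0.497, 0.497, -0.503]
contact_force: [-0.3, -0.1, 0.9]
opening: 0.498
time: 11.8
eef_pos: [0.507, 0.2678, 0.2127]
tcp_rot: [0.504, -0.497, 0.497, -0.503]
contact_force: [0.5, 0.2, 0.5]
opening: 0.503
time: 12.13
eef_pos: [0.4773, 0.2677, 0.2322]
tcp_rot: [-0.503, 0.496, -0.497, 0.504]
contact_force: [0.1, 0.4, 0.5]
opening: 0.997
```

View pics/fin.png

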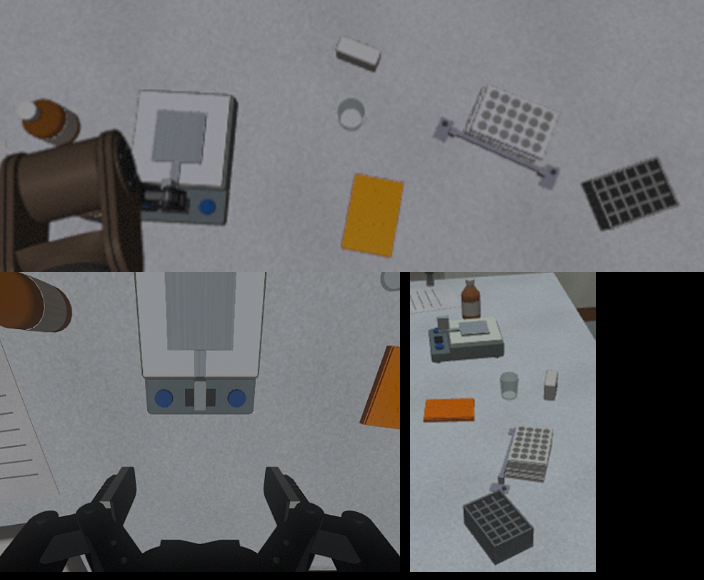

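The adapter lies flat and square on the white top, the stack is neat behind the stop, and the bystanders are where they were. One numeric check of centring.

Run:
```python
from h import *
import pickle
c=pickle.load(open("w7.pkl","rb"));g=cv2.cvtColor(c["img"],cv2.COLOR_RGB2GRAY).astype(int)
def ed(v,o,k=12): return [(int(i+o),int(v[i+1]-v[i])) for i in np.where(np.abs(np.diff(v))>k)[0]]
for r in (20,90): print(r,ed(g[r,170:390],170))
for q in (245,262,295,315): print("F",q,ed(g[80:160,q],80))
```

```text
20 [(188, -91), (189, 23), (190, 56), (230, -16), (231, -21), (329, 20), (330, 18), (368, -21), (369, -42), (371, 78)]
90 [(193, -32), (194, -44), (195, 52), (196, 32), (233, -24), (326, 29), (363, -23), (364, -59), (365, 44), (366, 37)]
F 245 [(109, 31), (145, -22), (146, -41), (150, 13)]
F 262 [(108, 19), (109, 26), (145, -21), (146, -39), (150, 13)]
F 295 [(109, 42), (145, -23), (146, -39), (150, 14)]
F 315 [(109, 41), (145, -21), (146, -37), (150, 15)]
```

Run:
```python
from h import *
import pickle
c=pickle.load(open("w7.pkl","rb"));s=get_state();Rm=R.from_quat(s["tcp_rot"]).as_matrix()
def tool(uv,z): return ((onz(c,uv,z)-s["eef_pos"])@Rm*1000)[:,[0,2]].round(1)
t=tool([[190.5,20],[369,20],[195.8,90],[364.3,90],[280,146.2]],.065);b=tool([[231.2,20],[330,20],[233.5,90],[326.6,90],[280,109.3]],.073)
print(t.tolist(),b.tolist(),"dx",b[:2,0].mean()-t[:2,0].mean(),b[2:4,0].mean()-t[2:4,0].mean(),"dz",b[4,1]+42-t[4,1]-75)
from plant import sign_off
if abs(b[4,1]+42-t[4,1]-75)<3.5: print(sign_off())
```

```text
[[-75.6, 149.8], [73.7, 149.9], [-75.5, 94.6], [74.1, 94.7], [-0.7, 45.1]] [[-40.5, 147.8], [39.9, 147.9], [-40.9, 94.1], [39.5, 94.2], [-0.7, 78.2]] dx 0.649999999999995 3.552713678800501e-15 dz 0.09999999999999432
the job is handed in; nothing more can be done
None
```

The job is done and handed in at about 12.3 s of robot time. I gripped the adapter by its fin and drew it 113 mm straight out under the bar at about 8 N. I then lifted it, laid it on the hot plate until contact showed about 3 N, let go and backed off.

- **Adapter:** in the last wrist picture it lies flat on the white top, centred within about 0.7 mm, and square within about 1°.
- **Stack:** the top and side views show the four plates settled neatly behind the stop. I judged this by eye and did not measure their heights.
- **Bystanders:** the beaker, timer, bottle, tip rack and orange look-alike look unmoved, also by eye.
- **What went wrong or disagreed:**
  - My first move call was refused for missing keys, and nothing moved.
  - The hover estimate of the hot plate's centre turned out 1.7 mm off in the fore-and-aft direction. I corrected this before lowering.

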